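Fetch the large data cartridge from the carousel and load the tape drive

ROBOT

A 6-joint arm with a two-finger parallel gripper is mounted at the origin on the work surface. World frame = base frame: x ahead of the robot, y to its left, z up, the work surface at z = 0. Lengths are in m, angles in degrees, forces in N, time in s.
With the tool pointing down it reaches from about 0.35 to 0.775 m from the base axis. Payload 7.3 kg.
Tool frame: the origin (TCP) lies on the centre line of the jaws, within the pads' length; the fingertips stand 11 mm ahead of it and the grasp point (between the pads) lies 8 mm behind it (env.tips_ahead is the distance from the TCP to the fingertips, in m); z points along the fingers, y is the line along which they close (so a half turn about z gives the same grasp; the last joint's range is limited). The gripper opens to 92 mm and grips with 3 to 60 N. Pads are 19 mm wide; open, the fingers measure 130 mm over their backs; the gripper's body (75 mm by 190 mm) begins 47 mm behind the grasp point.
Start: joints at [-74.828, 19.595, 87.324, -0, 73.075, -8.365], TCP at [0.21, -0.481, 0.238] pointing down, gripper open.
Joint ranges: [-145.02, 145.02], [-44.19, 115.74], [2.07, 154.8], [-57.11, 237.11], [16.16, 152.29], [-177.93, 177.93]. Speed limits (degrees/s): [147.25, 147.25, 180, 180, 180, 180].

INTERFACE

Orientations are given as a 3x3 rotation matrix whose columns are the frame's x, y, z axes.
In Python, from station import env gives the robot as it stands.
- The arm moves only by the shell command python3 inch.py 'ROWS' [OPENING] [FORCE]. ROWS is a JSON list of rows, 1 to 5 of them, each an object with the fields pos (a list: dx, dy, dz in m), spin (a turn about the tool's z in degrees); a field left out counts as zero; each row is the pose to reach, as a shift and turn from the pose commanded when the command began, along the tool's axes at that moment; what a row does not reach only later rows make up. A row lasts 1/12 s, in which the tool goes at most 0.0417 m and 7.16 degrees, less where a joint would pass 70% of its speed; a pose out of reach is approached as far as the arm can. OPENING is the finger opening in m, set as the command begins (- or left out keeps the last). The fingers move at their own pace and stop on an object; FORCE is the grip in N (left out, the last holds). Time passes only in rows, so rows that do not move let the fingers close. It prints the time, the measured TCP pose, the force, the opening and the grip force at its end. Input that does not fit is refused with a message, and nothing moves.
- env.get_obs(): the state, without advancing time (a new reading comes with each control period).
- env.capture(name): name is "scene" or "top"; returns the picture (400x640x3 uint8, red, green, blue); there is no depth.
- env.get_calibration(name): a dict with "camera_matrix" (3x3 intrinsics, pixels), "k1" (the pictures are not rectified: a ray, as slopes to the right and down, at radius r is drawn at 1 + k1 r^2 times it, then the intrinsics apply), "R" (3x3) and "t" (3): a world point X has camera coordinates R X + t. Camera axes: x right, y down, z forward; pixel columns grow to the right and rows downward; lengths in m; the calibration is good to about 2 mm. A picture is of the moment at which its call begins. get_calibration takes no time and is no camera call.
- env.close_job(): hands the job in; it is judged then, once.
The state is a dict: "t": time; "q": joint angles; "qd": joint speeds; "joint_efforts": joint torques, N m; "position": TCP position; "ee_rot": TCP orientation; "force": force on the tool from outside, world axes, zero at the start; "wrist_torque": the same for the moment, N m; "opening": finger opening in m; "finger_force": force on a finger pad.
Only numpy, scipy, OpenCV 4.12 (cv2) and the standard library are available. Lean on these libraries where they do the work, as an engineer would, in place of code of your own. Each camera call takes 0.05 s, during which the arm holds its last target. There are 200 camera calls.

TASK

Turn the cartridge carousel (a bar on top serves as its handle) until the one large cartridge stands in the gap of the wire hoop, straight opposite the middle of the gap, and lift that cartridge out there. Lay it down on its flat side on the felt mat and let go, then pick it up again as it lies and set it down, without dropping it, flat and centred on the tape drive's loading tray between the front lip and the drive's face, long side running towards the drive. Leave the small cartridges in their pockets and the other things on the desk where they are.

Things in the scene. Friction and masses are not known exactly. Their poses are not given: they have to be found in the camera images.
- carousel: Fixed white foot of the carousel, a disc 264 mm across, 12 mm high. Origin: centre of its underside, on the vertical turning axis; z up. Above the cartridges a C-shaped hoop of 6 mm steel wire (210 mm across, wire centred 131 mm above the desk, five posts 127 mm from the axis) keeps them in, except in its gap, which is centred on this body's -x (roughly towards the robot).
- gap (a point): Fixed point in the middle of the hoop's gap: 85 mm from the axis along the carousel's -x, 28 mm above the desk. The gap spans 45 degrees about the axis to either side of it, with a post at each end; only here can a cartridge be lifted out.
- rotor: Turning part. Turns about the carousel's axis, over half a turn each way, light friction (0.06 N m), stays where left. Origin on the axis at desk level, z up, x, y turn with it. White disc 242 mm across, six grey radial pockets 60 degrees apart, 85 mm from the axis: floors 24 mm, rims 68 mm above the desk, walls 3 mm. Five small pockets (57 by 13.5 mm inside) hold small cartridges or nothing.
- bar (a point): Middle of the black turning bar, on the axis on a post 32 mm thick, 148 mm above the desk, fixed to the rotor. The bar is 50 mm long along the rotor's x (it points at the large pocket), 12 mm thick along the rotor's y, from 135 to 160 mm above the desk, higher than hoop and cartridges: pinch it from above.
- pocket (a point): Centre of the floor of the large pocket (inside 65 mm radially, 18 mm across), which holds the large cartridge: 85 mm from the axis along the rotor's -x, 24 mm above the desk; turns with the rotor. Seen from above it must come to point gap.
- cartridge: Large black data cartridge, a flat box 62 mm wide (x), 15 mm thick (y), 95 mm long (z), about 0.11 kg, with paper labels and grey hub discs. At first it stands on end in the large pocket, width radial, top 119 mm above the desk, 51 mm above the pocket's rim. Origin: centre of its bottom end as it then stands. Stood on the mat it stays up; pushed at the top it tips over on to its flat side.
- cartridge_center (a point): Centre of the large cartridge, 47.5 mm from its bottom end; axes as the cartridge's.
- mat: Grey felt mat fixed on the desk, 260 mm (its x) by 180 mm (its y), 3 mm thick. Origin: centre of its underside.
- drive: Tape drive, fixed: grey box 75 mm high, 160 wide (y), 170 deep, its face 50.5 mm from the origin along +x. Before it (-x side) an open aluminium loading tray, 50 mm wide (the cartridge overhangs 6 mm each side), top 35 mm above the desk, with a lip 10 mm high, 6 thick at its -x end; 101 mm long between lip and face. Origin: at desk level under the tray's centre; z up.
- tray (a point): Centre of the tray's flat top, midway between the lip and the drive's face, 35 mm above the desk; x towards the drive.
- small1: One of three small black cartridges, 54 mm (x) by 10.5 mm (y) by 73 mm (z), standing on end in the carousel's small pockets, top 97 mm above the desk. Origin: centre of its bottom end. To stay in its pocket.
- small2: One of three small black cartridges, 54 mm (x) by 10.5 mm (y) by 73 mm (z), standing on end in the carousel's small pockets, top 97 mm above the desk. Origin: centre of its bottom end. To stay in its pocket.
- small3: One of three small black cartridges, 54 mm (x) by 10.5 mm (y) by 73 mm (z), standing on end in the carousel's small pockets, top 97 mm above the desk. Origin: centre of its bottom end. To stay in its pocket.
- stamp: Bystander: wooden hand stamp standing on the desk, 38 mm diameter, 78 mm high. Origin: centre of its underside.
- stapler: Bystander: black desk stapler, 130 by 34 mm, about 60 mm high. Origin: centre of its underside, x along its length.
- label_roll: Bystander: roll of paper labels lying flat, 76 mm diameter, 30 mm high. Origin: centre of its underside.
- pen_tub: Bystander: dark steel tub with pens, 68 mm diameter, 140 mm high with the pens. Origin: centre of its underside.
- case: Bystander: closed grey cartridge case lying flat, 100 by 70 by 20 mm. Origin: centre of its underside.

How it is judged (in metres and radians):
On the way, in this order (a step that is already met when the one before it is completed fails the run):
1. the large cartridge's pocket is turned to the middle of the hoop's gap (within 20 mm), the cartridge still in it (horizontal distance between pocket and gap below 0.02 m and horizontal distance between cartridge and pocket below 0.012 m and z of cartridge in the frame of carousel below 0.04 m), for 0.2 s.
2. the large cartridge lies on its flat side on the mat (centre over the mat), let go (angle between the y axis of cartridge and the z axis of mat, either way round below 0.08 rad and contact force between the fingers and cartridge below 0.1 N and z of cartridge_center in the frame of mat below 0.016 m and x of cartridge_center in the frame of mat between -0.14 and 0.14 m and y of cartridge_center in the frame of mat between -0.1 and 0.1 m), for 0.2 s.
3. the cartridge is brought down on to the tray while held (not dropped): flat, less than 8 mm above the tray (contact force between the fingers and cartridge above 0.5 N and angle between the y axis of cartridge and the z axis of drive, either way round below 0.2 rad and horizontal distance between cartridge_center and tray below 0.02 m and z of cartridge_center in the frame of tray below 0.0155 m), for 0.04 s.
At the end, for the whole second after the job is handed in: The large cartridge lies flat (within 0.08 rad) and at rest on the tray between lip and face, let go, its centre within 9 mm of the tray's centre seen from above and its length within 0.1 rad of the drive's x; either face and either end may lead; the small cartridges are still in their pockets (angle between the y axis of cartridge and the z axis of drive, either way round below 0.08 rad and contact force between the fingers and cartridge below 0.1 N and horizontal distance between cartridge_center and tray below 0.009 m and angle between the z axis of cartridge and the x axis of drive, either way round below 0.1 rad and z of cartridge_center in the frame of tray between 0.005 and 0.0095 m and linear speed of cartridge below 0.02 m/s and not (z of any of small1, small2, small3 in the frame of carousel above 0.06 m)); the robot touches nothing.
It fails at once if a small cartridge is taken out of its pocket (z of any of small1, small2, small3 in the frame of carousel above 0.06 m).
It fails at once if a bystander on the desk is moved by more than 30 mm (distance of any of stamp, stapler, label_roll, pen_tub, case from where it was at the start of the episode above 0.03 m).
It also fails if it takes over 72 s, if anything falls off the work surface, if the arm or the gripper's body presses on something with over 40 N, if the wrist force passes 120 N, or if a joint passes its speed limit or range.

## Working session

There is one attempt and no reset: what is moved stays moved. The work goes in short steps, Python scripts to look and compute and a shell command to move; the robot and the scene stay as the last step left them, time stands still between calls to the robot, and variables do not carry over. Pictures are saved under pics/ and viewed, at most 10 in all, crops included, and the job is handed in when it is done.

```bash
ls; mkdir -p pics; python3 - <<'E'
from station import env
import cv2
for n in("top","scene"):
    cv2.imwrite(f"pics/{n}0.png",env.capture(n)[:,:,::-1]); c=env.get_calibration(n); print(n,c)
o=env.get_obs(); print(o['position'],o['ee_rot'],o['opening'],o['t'])
E
```

```text
inch.py
pics
station.py
top {'camera_matrix': array([[402.94002307,   0.        , 323.54839982],
       [  0.        , 402.94002307, 199.07885551],
       [  0.        ,   0.        ,   1.        ]]), 'k1': -0.09245072634181165, 'R': array([[-7.76489844e-02, -9.96980444e-01, -7.93983226e-04],
       [-9.74523070e-01,  7.60679438e-02, -2.10993967e-01],
       [ 2.10417255e-01, -1.56097123e-02, -9.77487041e-01]]), 't': array([0.03949089, 0.55442661, 1.48978419])}
scene {'camera_matrix': array([[399.82586045,   0.        , 315.7962277 ],
       [  0.        , 399.82586045, 196.07167402],
       [  0.        ,   0.        ,   1.        ]]), 'k1': -0.0465232583428714, 'R': array([[-0.89586352,  0.44431453,  0.00362726],
       [ 0.25001748,  0.51082072, -0.82252869],
       [-0.36731433, -0.73596657, -0.56871205]]), 't': array([ 0.50714569, -0.03634053,  1.4834458 ])}
[ 0.209561   -0.48102252  0.23714205] [[ 9.16828902e-01  3.99280134e-01 -3.72627940e-04]
 [ 3.99280277e-01 -9.16828065e-01  1.24900135e-03]
 [ 1.57065673e-04 -1.29390352e-03 -9.99999151e-01]] 0.09155613237023802 0.1
```

View pics/top0.png

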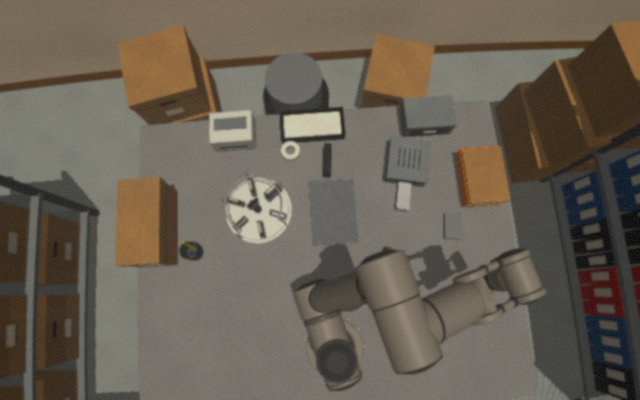

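View pics/scene0.png

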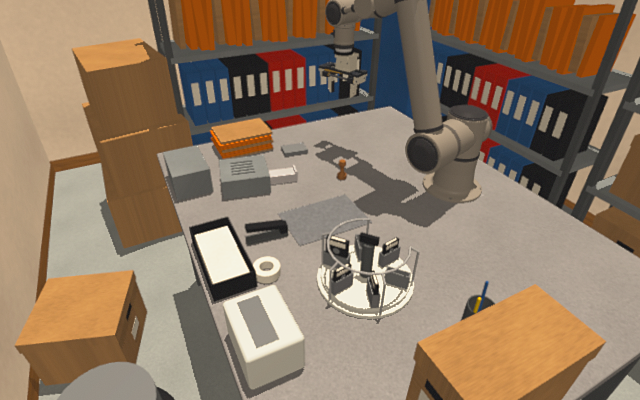

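The top view shows the carousel at about (258,210), the mat at (333,212), the tray at (403,196) in front of the drive, and the stamp hidden near (388,252). The scene view shows the carousel at about (367,280). I'll write the helpers and enlarge these areas.

```bash
cat > h.py <<'E'
import numpy as np, cv2
from station import env
def cal(n):
    c=env.get_calibration(n); return c["camera_matrix"],np.array([c["k1"],0,0,0.]),c["R"],c["t"]
def proj(n,P):
    K,d,R,t=cal(n); return cv2.projectPoints(np.atleast_2d(np.array(P,float)),cv2.Rodrigues(R)[0],t,K,d)[0][:,0]
def unproj(n,uv,z):
    K,d,R,t=cal(n); p=cv2.undistortPoints(np.array(uv,float).reshape(-1,1,2),K,d)[:,0]
    r=np.c_[p,np.ones(len(p))]@R; c=-R.T@t
    return c+r*((z-c[2])/r[:,2])[:,None]
def crop(n,img,x,y,w,h,s,name):
    cv2.imwrite("pics/"+name,cv2.resize(img[y:y+h,x:x+w,::-1],None,fx=s,fy=s,interpolation=cv2.INTER_CUBIC))
E
python3 - <<'E'
from h import *
a=cv2.imread("pics/top0.png"); b=cv2.imread("pics/scene0.png")
f=lambda i,x,y,w,h,s:cv2.resize(i[y:y+h,x:x+w],(w*s,h*s),interpolation=cv2.INTER_CUBIC)
# left: top carousel 215..300,168..253 x4 ; right: scene carousel
L=f(a,212,168,90,84,4);R=f(b,310,215,110,84,4)
cv2.imwrite("pics/c1.png",np.hstack([L,R]))
cv2.imwrite("pics/c2.png",f(a,300,130,140,120,5))
print(unproj("top",[[258,210]],.012),unproj("top",[[333,212]],.003),unproj("top",[[403,196]],.035))
E
```

```text
[[0.54211542 0.25716412 0.012     ]] [[ 0.51281191 -0.03787205  0.003     ]] [[ 0.54907791 -0.31602069  0.035     ]]
```

View pics/c1.png

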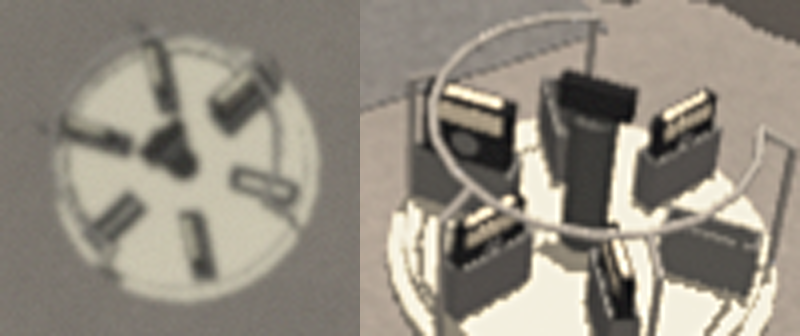

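View pics/c2.png

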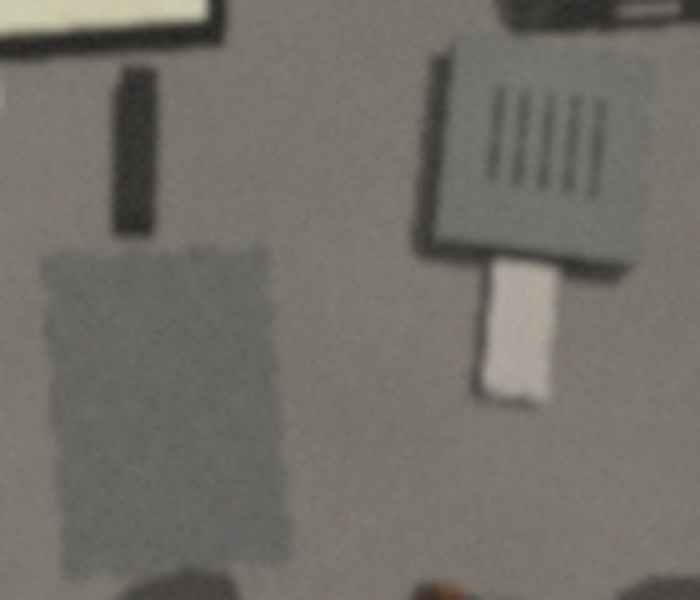

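The crops show the following:
- **Large cartridge:** upper right of the axis in the top view, around full-frame pixel (271,192).
- **Hoop gap:** faces the robot. In the scene crop its ends are at about (600,25) and (765,130).
- **Tray:** corners at crop pixels (492,262), (560,262), (548,402) and (483,400).

Next I'll fit these numerically.

```bash
cat > fit.py <<'E'
from h import *
from scipy.optimize import least_squares
a=cv2.imread("pics/top0.png")
T=lambda pts,s,o:np.array(pts,float)/s+np.array(o)-.5+.5/s
# foot disc from bright blob
g=cv2.resize(a[160:260,205:310],None,fx=4,fy=4,interpolation=cv2.INTER_CUBIC)
m=(cv2.cvtColor(g,cv2.COLOR_BGR2GRAY)>160).astype(np.uint8)
c=np.concatenate(cv2.findContours(m,cv2.RETR_EXTERNAL,cv2.CHAIN_APPROX_NONE)[0])
hull=cv2.convexHull(c)[:,0]
W=unproj("top",T(hull,4,(205,160)),.012)[:,:2]
r=least_squares(lambda p:np.hypot(*(W-p[:2]).T)-p[2],[.54,.257,.13],loss="soft_l1",f_scale=.002).x
print("disc",r)
C=r[:2]
# large cartridge label/top in top crop and in scene crop
for n,px,s,o,z in (("top",[(262,72),(222,108)],4,(212,168),.119),("scene",[(600,25),(765,130)],4,(310,215),.131)):
    P=unproj(n,T(px,s,o),z); d=P[:,:2]-C
    print(n,P.round(4).tolist(),np.hypot(*d.T),np.degrees(np.arctan2(d[:,1],d[:,0])))
P=unproj("scene",T([(440,90),(518,108),(560,88),(637,103)],4,(310,215)),.119)
print(P,"bar@160",unproj("scene",T([(560,80),(637,95)],4,(310,215)),.16))
d=unproj("top",T([(452,40),(648,52),(632,262),(435,245)],5,(300,130)),.075); print("drive",d,[np.linalg.norm(d[i]-d[i-1]) for i in range(4)])
t=unproj("top",T([(492,262),(560,262)],5,(300,130)),.035); l=unproj("top",T([(548,400),(483,398)],5,(300,130)),.045); print(t,l)
print("mat",unproj("top",T([(42,255),(268,248),(290,565),(65,575)],5,(300,130)),.003))
E
python3 fit.py
```

```text
disc [0.54255733 0.25573856 0.12977858]
top [[0.6075, 0.1656, 0.119], [0.5761, 0.2045, 0.119]] [0.1110786  0.06120926] [-54.22025629 -56.8056471 ]
scene [[0.2644, 0.2872, 0.131], [0.2453, 0.4176, 0.131]] [0.27995779 0.33845486] [173.55265691 151.42246865]
[[0.39767109 0.28235011 0.119     ]
 [0.36287082 0.31988009 0.119     ]
 [0.32389127 0.31666765 0.119     ]
 [0.2882183  0.35144921 0.119     ]] bar@160 [[0.35901376 0.34427582 0.16      ]
 [0.32529575 0.37726431 0.16      ]]
drive [[ 0.77979609 -0.28460851  0.075     ]
 [ 0.7585818  -0.43940364  0.075     ]
 [ 0.58889953 -0.40323464  0.075     ]
 [ 0.61402399 -0.25210074  0.075     ]] [np.float64(0.16892939871268478), np.float64(0.15624204522321866), np.float64(0.17349428632682687), np.float64(0.15320800916879382)]
[[ 0.60699359 -0.30298953  0.035     ]
 [ 0.60286154 -0.35705235  0.035     ]] [[ 0.49147283 -0.33153827  0.045     ]
 [ 0.49703163 -0.28118575  0.045     ]]
mat [[ 0.64870338  0.05190445  0.003     ]
 [ 0.64036363 -0.13019481  0.003     ]
 [ 0.38434979 -0.12360916  0.003     ]
 [ 0.39031129  0.05200079  0.003     ]]
```

```bash
cat >> fit.py <<'E'
print("-----")
S=lambda px:T(np.array(px)-[360,0],4,(310,215))
P=unproj("scene",S([(600,25),(765,130)]),.131)[:,:2]-C
print("hoop ends",P,np.hypot(*P.T),np.degrees(np.arctan2(P[:,1],P[:,0])))
print("cart",unproj("scene",S([(440,85),(518,103)]),.119),"bar",unproj("scene",S([(562,75),(637,92)]),.16))
rot=lambda th:np.array([[np.cos(th),-np.sin(th)],[np.sin(th),np.cos(th)]])
ref=np.array([(.2205,.08,.075),(.2205,-.08,.075),(.0505,-.08,.075),(.0505,.08,.075),(.0505,.025,.035),(.0505,-.025,.035),(-.0565,-.025,.045),(-.0565,.025,.045)])
px=T([(452,40),(648,52),(632,262),(435,245),(492,262),(560,262),(548,400),(483,398)],5,(300,130))
f=lambda p:(proj("top",np.c_[ref[:,:2]@rot(p[2]).T+p[:2],ref[:,2]])-px).ravel()
s=least_squares(f,[.55,-.316,-.1],loss="soft_l1",f_scale=.5); print("drive",s.x[:2],np.degrees(s.x[2]),s.fun.reshape(-1,2).round(1).tolist())
E
python3 fit.py|sed '1,/-----/d'
```

```text
hoop ends [[-0.05378688 -0.07922162]
 [-0.08956469  0.05831519]] [0.09575538 0.10687608] [-124.17422554  146.93201955]
cart [[0.61055249 0.1716246  0.119     ]
 [0.57306924 0.21034232 0.119     ]] bar [[0.56025145 0.23931444 0.16      ]
 [0.52681179 0.27415002 0.16      ]]
drive [ 0.55207092 -0.31884698] -10.783910510863167 [[-0.9, -0.9], [-0.0, 1.2], [1.0, 0.5], [-0.7, -0.6], [0.2, 0.1], [-0.9, 1.5], [0.3, -0.1], [0.5, -1.1]]
```

```bash
cat > ov.py <<'E'
from h import *
import sys
def box(c,th,lx,ly,z0,z1,off=0):
    u=np.array([np.cos(th),np.sin(th)]);v=np.array([-u[1],u[0]]);o=np.array(c)+off*u
    return [np.r_[o+sx*lx/2*u+sy*ly/2*v,z] for z in(z0,z1) for sx,sy in((1,1),(1,-1),(-1,-1),(-1,1))]
def draw(im,n,b,x,y,s,col):
    p=((proj(n,b)-[x,y]+.5)*s-.5)
    for i,j in [(0,1),(1,2),(2,3),(3,0),(4,5),(5,6),(6,7),(7,4)]+[(i,i+4) for i in range(4)]:
        cv2.line(im,*[tuple(int(round(8*q)) for q in p[k]) for k in(i,j)],col,1,cv2.LINE_AA,3)
def up(n,x,y,w,h,s,f=None):
    i=cv2.imread(f or f"pics/{n}0.png"); return cv2.resize(i[y:y+h,x:x+w],(w*s,h*s),interpolation=cv2.INTER_CUBIC)
E
python3 - <<'E'
from ov import *
C=np.array([.543,.2563])
A=up("top",212,168,86,84,5);B=up("scene",320,220,100,84,4)
for im,n,x,y,s in((A,"top",212,168,5),(B,"scene",320,220,4)):
    th=np.radians(-52)
    draw(im,n,box(C,th,.062,.015,.068,.119,.085),x,y,s,(0,0,255))
    draw(im,n,box(C,th,.05,.012,.135,.16),x,y,s,(0,255,0))
    for k in range(1,6): draw(im,n,box(C,th+k*np.pi/3,.063,.0195,.024,.068,.085),x,y,s,(255,0,0))
    p=((proj(n,[np.r_[C+.105*np.array([np.cos(t),np.sin(t)]),.131] for t in np.radians(np.arange(-123.6,147,5))])-[x,y]+.5)*s-.5).astype(int)
    cv2.polylines(im,[p.reshape(-1,1,2)],False,(255,0,255))
B=cv2.copyMakeBorder(B,0,A.shape[0]-B.shape[0],0,0,cv2.BORDER_CONSTANT)
o=np.hstack([A,B])[:, :]; o=cv2.resize(o,(790,int(o.shape[0]*790/o.shape[1]))); cv2.imwrite("pics/o1.png",o)
E
```

```text
(no output)
```

View pics/o1.png

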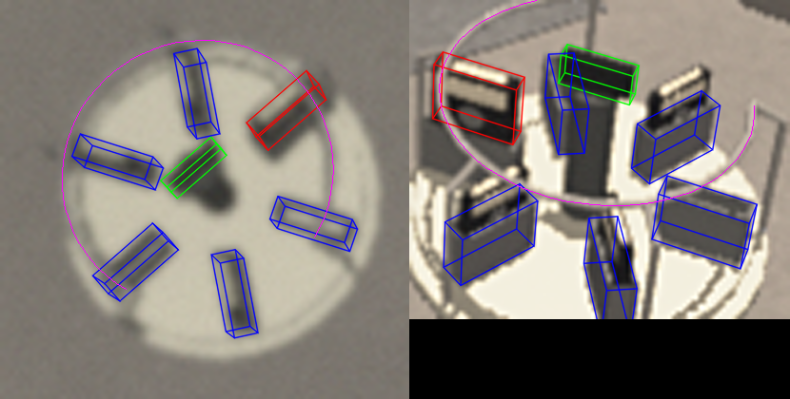

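The wireframe fits in both views: bar and cartridge at −52°, hoop gap centred at about −168.6°, axis at about (0.542, 0.255). That means turning the rotor about −116.6°. I'll write a small calculator for moves in the tool's axes and go.

```bash
cat > go.py <<'E'
import sys; from h import *
# target x y z yaw(tool x) -> shift in tool axes, turn
x,y,z,w=map(float,sys.argv[1:5]); o=env.get_obs(); R=o['ee_rot']
d=R.T@(np.array([x,y,z])-o['position']); yaw=np.degrees(np.arctan2(R[1,0],R[0,0]))
print("d",d.round(4),"turn",round((yaw-w+180)%360-180,2),"pos",o['position'].round(4),"yaw",yaw.round(2),"q",np.round(o['q'],0),"t",o['t'])
E
python3 go.py .45 -.1 .238 80; python3 inch.py '[{"pos":[0.03, -0.03, 0], "spin":-7}, {"pos":[0.06, -0.06, 0], "spin":-14}, {"pos":[0.09, -0.09, 0], "spin":-21}, {"pos":[0.12, -0.12, 0], "spin":-28}, {"pos":[0.15, -0.15, 0], "spin":-35}]' 0.04 && python3 go.py .542 .255 .238 128
```

```text
d [ 0.3726 -0.2533 -0.0005] turn -56.47 pos [ 0.2096 -0.481   0.2371] yaw 23.53 q [-75.  20.  87.  -0.  73.  -8.] t 0.1
t: 0.52
position: [0.2859, -0.2854, 0.2374]
ee_rot: [[0.517, 0.856, -0.0], [0.856, -0.517, 0.001], [0.0, -0.001, -1.0]]
force: [1.3, -0.6, -0.1]
opening: 0.0628
finger_force: 0.0
d [ 5.95e-01 -6.06e-02 -4.00e-04] turn -69.16 pos [ 0.2859 -0.2854  0.2374] yaw 58.84 q [-56.   7. 104.   0.  69. -25.] t 0.5167
```

```bash
for i in 1; do python3 inch.py '[{"pos":[0.04, -0.004, 0]}, {"pos":[0.08, -0.008, 0]}, {"pos":[0.12, -0.012, 0]}, {"pos":[0.16, -0.016, 0]}, {"pos":[0.2, -0.02, 0]}]'; python3 inch.py '[{"pos":[0.04, -0.004, 0]}, {"pos":[0.08, -0.008, 0]}, {"pos":[0.12, -0.012, 0]}, {"pos":[0.16, -0.016, 0]}, {"pos":[0.2, -0.02, 0]}]';  python3 inch.py '[{"pos":[0.04, -0.004, 0]}, {"pos":[0.08, -0.008, 0]}, {"pos":[0.12, -0.012, 0]}, {"pos":[0.16, -0.016, 0]}, {"pos":[0.19, -0.02, 0]}]'; python3 inch.py '[{"spin":-7}, {"spin":-14}, {"spin":-21}, {"spin":-28}, {"spin":-35}]';python3 inch.py '[{"spin":-7}, {"spin":-14}, {"spin":-21}, {"spin":-28}, {"spin":-34}]'; done | grep position; python3 go.py .542 .255 .145 128
```

```text
position: [0.3734, -0.1044, 0.2377]
position: [0.4608, 0.0768, 0.2375]
position: [0.5432, 0.25, 0.2369]
position: [0.5424, 0.2472, 0.237]
position: [0.5424, 0.2471, 0.2371]
d [0.0065 0.0046 0.0921] turn -0.11 pos [0.5424 0.2471 0.2371] yaw 127.89 q [ 17.  27.  76.  -0.  77. -21.] t 2.6
```

```bash
python3 inch.py '[{"pos":[0.006, 0.004, 0.03]}, {"pos":[0.006, 0.004, 0.06]}, {"pos":[0.006, 0.004, 0.08]}, {"pos":[0.006, 0.004, 0.092]}, {"pos":[0.006, 0.004, 0.092]}]'; python3 inch.py '[{}, {}, {}, {}, {}]' 0.005 15; python3 go.py .542 .255 .145 11.4; python3 - <<'E'
from h import *
i=env.capture("scene"); j=env.capture("top")
o=np.hstack([cv2.resize(i[200:310,310:430],None,fx=3.3,fy=3.3,interpolation=2),cv2.resize(j[155:265,200:320],None,fx=3.3,fy=3.3,interpolation=2)])
cv2.imwrite("pics/g1.png",o[:,:,::-1])
E
```

```text
t: 3.02
position: [0.541, 0.2541, 0.1424]
ee_rot: [[-0.609, 0.793, -0.005], [0.793, 0.609, -0.001], [0.002, -0.004, -1.0]]
force: [-0.2, 0.1, -0.3]
opening: 0.0403
finger_force: 0.0
t: 3.43
position: [0.5446, 0.2558, 0.1468]
ee_rot: [[-0.609, 0.793, 0.007], [0.793, 0.609, 0.004], [-0.001, 0.008, -1.0]]
force: [5.7, 4.1, -5.1]
opening: 0.0119
finger_force: 15.0
d [ 0.001  -0.0026  0.0017] turn 116.13 pos [0.5446 0.2558 0.1468] yaw 127.53 q [ 18.  32.  82.   0.  65. -20.] t 3.4333
```

View pics/g1.png

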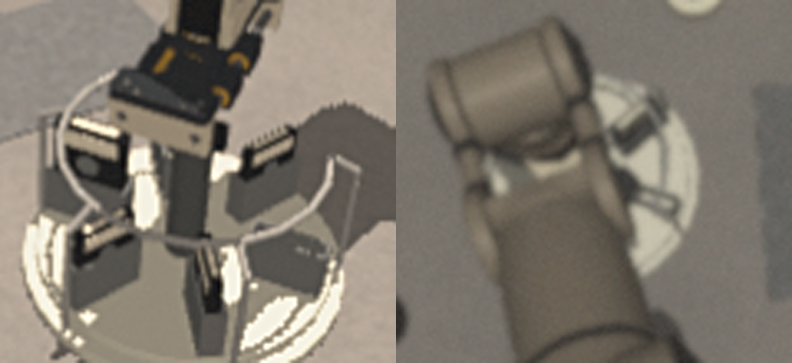

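The scene picture shows the bar pinched at about (165,115) with the cartridges still seated. Now I'll turn it by 116°.

```bash
python3 inch.py '[{"pos":[0, 0.0035, 0]}, {"pos":[0, 0.0035, 0], "spin":7}, {"pos":[0, 0.0035, 0], "spin":14}, {"pos":[0, 0.0035, 0], "spin":21}, {"pos":[0, 0.0035, 0], "spin":28}]'; python3 inch.py '[{"spin":7}, {"spin":14}, {"spin":21}, {"spin":28}, {"spin":35}]'; python3 inch.py '[{"spin":7}, {"spin":14}, {"spin":21}, {"spin":28}, {"spin":35}]'; python3 inch.py '[{"spin":7}, {"spin":14}, {"spin":18}, {"spin":18}, {"spin":18}]';  python3 go.py .542 .255 .145 11.4
```

```text
t: 3.95
position: [0.5436, 0.2553, 0.1467]
ee_rot: [[-0.16, 0.987, -0.003], [0.987, 0.16, -0.002], [-0.002, -0.003, -1.0]]
force: [-6.3, -4.8, 7.3]
opening: 0.0118
finger_force: 15.0
t: 4.37
position: [0.5422, 0.2555, 0.1467]
ee_rot: [[0.435, 0.9, -0.006], [0.9, -0.435, -0.002], [-0.005, -0.004, -1.0]]
force: [-12.8, -4.2, 9.3]
opening: 0.0117
finger_force: 15.0
t: 4.78
position: [0.5412, 0.2565, 0.1466]
ee_rot: [[0.873, 0.488, -0.008], [0.488, -0.873, -0.001], [-0.007, -0.003, -1.0]]
force: [-15.3, -0.2, 11.7]
opening: 0.012
finger_force: 15.0
t: 5.2
position: [0.5411, 0.2572, 0.1466]
ee_rot: [[0.98, 0.2, -0.008], [0.2, -0.98, 0.0], [-0.007, -0.002, -1.0]]
force: [-14.3, 1.8, 11.6]
opening: 0.012
finger_force: 15.0
d [0.0005 0.0023 0.0016] turn 0.16 pos [0.5411 0.2572 0.1466] yaw 11.56 q [18. 32. 82.  0. 66. 96.] t 5.2
```

```bash
python3 inch.py '[{}, {}, {}, {"pos":[0, 0, -0.02]}, {"pos":[0, 0, -0.06]}]' 0.045; python3 inch.py '[{"pos":[0, 0, -0.03]}, {"pos":[0, 0, -0.04]}, {"pos":[0, -0.04, -0.04]}, {"pos":[0, -0.08, -0.04]}, {"pos":[0, -0.12, -0.04]}]'|tail -1;python3 inch.py '[{"pos":[0, -0.02, 0]}, {"pos":[0, -0.02, 0]}]'|head -2; python3 go.py .4597 .2402 .2 11.4; python3 - <<'E'
from ov import *
for n in("top","scene"): cv2.imwrite(f"pics/{n}1.png",env.capture(n)[:,:,::-1])
C=np.array([.543,.2565]); g=np.radians(-168.6)
A=up("top",212,168,90,90,4,"pics/top1.png");B=up("scene",310,220,110,90,4,"pics/scene1.png")
for im,n,x,y,s in((A,"top",212,168,4),(B,"scene",310,220,4)):
    draw(im,n,box(C,g,.062,.015,.068,.119,.085),x,y,s,(0,0,255))
    draw(im,n,box(C,g,.05,.012,.135,.16),x,y,s,(0,255,0))
cv2.imwrite("pics/o2.png",np.hstack([A,B]))
E
```

```text
t: 5.62
position: [0.5427, 0.2553, 0.2014]
ee_rot: [[0.98, 0.2, -0.01], [0.199, -0.98, -0.004], [-0.01, 0.001, -1.0]]
force: [0.2, 1.1, 0.0]
opening: 0.0404
finger_force: 0.0
finger_force: 0.0
t: 6.2
position: [0.5152, 0.3977, 0.2445]
d [-0.0865  0.1428  0.0444] turn 0.4 pos [0.5152 0.3977 0.2445] yaw 11.8 q [ 31.  33.  64.   0.  83. 109.] t 6.2
```

View pics/o2.png

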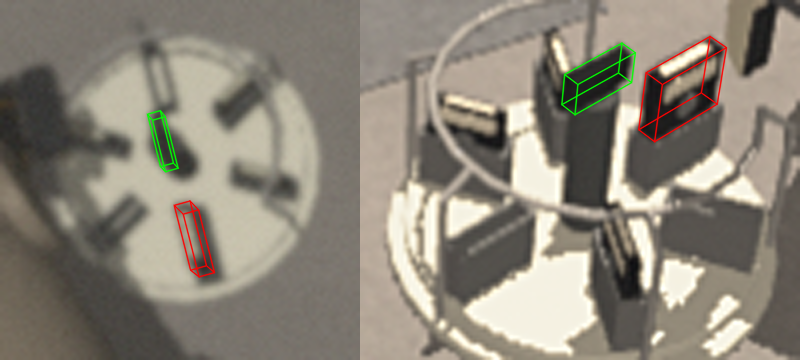

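The overlay shows the large cartridge in the gap at the modelled pose, with the small ones seated. Now the grasp across its thickness.

```bash
python3 inch.py '[{"pos":[-0.02, 0.033, 0]}, {"pos":[-0.04, 0.066, 0]}, {"pos":[-0.06, 0.1, 0]}, {"pos":[-0.08, 0.132, 0]}, {"pos":[-0.0865, 0.143, 0]}]'|head -2; python3 inch.py '[{"pos":[0, 0, 0.04]}, {"pos":[0, 0, 0.07]}, {"pos":[0, 0, 0.07]}]' | head -2; python3 go.py .4597 .2402 .096 11.4
```

```text
t: 6.72
position: [0.4591, 0.2309, 0.2457]
t: 6.97
position: [0.4579, 0.2331, 0.1709]
d [ 0.0039 -0.0068  0.0748] turn -0.03 pos [0.4579 0.2331 0.1709] yaw 11.37 q [18. 22. 94. -0. 64. 97.] t 6.9667
```

```bash
python3 inch.py '[{"pos":[0.002, -0.004, 0]}, {"pos":[0.002, -0.004, 0]}, {"pos":[0.002, -0.004, 0]}]' | head -2; python3 go.py .4597 .2402 .096 11.4
```

```text
t: 7.22
position: [0.4633, 0.2409, 0.1776]
d [-0.004  -0.      0.0816] turn 0.14 pos [0.4633 0.2409 0.1776] yaw 11.54 q [19. 22. 93. -0. 64. 98.] t 7.2167
```

```bash
python3 inch.py '[{"pos":[-0.003, 0, 0.03]}, {"pos":[-0.003, 0, 0.06]}, {"pos":[-0.003, 0, 0.08]}, {"pos":[-0.003, 0, 0.08]}, {"pos":[-0.003, 0, 0.08]}]'; python3 inch.py '[{}, {}, {}, {}, {}]' 0.005 15; python3 go.py .4597 .2402 .096 11.4
```

```text
t: 7.63
position: [0.4595, 0.2402, 0.0964]
ee_rot: [[0.98, 0.2, 0.0], [0.2, -0.98, -0.0], [0.0, 0.0, -1.0]]
force: [1.1, -0.1, 0.4]
opening: 0.0448
finger_force: 0.0
t: 8.05
position: [0.4594, 0.2401, 0.0964]
ee_rot: [[0.98, 0.2, 0.001], [0.2, -0.98, 0.0], [0.001, -0.0, -1.0]]
force: [-0.8, 0.2, -0.6]
opening: 0.0163
finger_force: 0.0
d [ 0.0003 -0.0001  0.0004] turn 0.14 pos [0.4594 0.2401 0.0964] yaw 11.54 q [19. 28. 99. -0. 53. 98.] t 8.05
```

```bash
python3 inch.py '[{}, {}, {}]' - 15 | tail -3; python3 inch.py '[{"pos":[0, 0, -0.02]}, {"pos":[0, 0, -0.04]}, {"pos":[0, 0, -0.06]}, {"pos":[0, 0, -0.09]}, {"pos":[0, 0, -0.12]}]'|tail -3;python3 inch.py '[{"pos":[0, 0, -0.02]}, {"pos":[0, 0, -0.02]}, {"pos":[0, 0, -0.02]}]'|tail -3; python3 go.py .51 -.085 .232 11.4
```

```text
force: [-0.9, 0.1, 5.3]
opening: 0.0146
finger_force: 15.0
force: [0.9, 0.1, -1.6]
opening: 0.015
finger_force: 15.0
force: [-0.6, 0.3, -2.2]
opening: 0.015
finger_force: 15.0
d [-0.0152  0.3286  0.0039] turn 0.14 pos [0.4592 0.24   0.236 ] yaw 11.54 q [19. 19. 89. -0. 72. 98.] t 8.9667
```

```bash
python3 inch.py '[{"pos":[0, 0.02, 0]}, {"pos":[0, 0.055, 0]}, {"pos":[0, 0.09, 0]}, {"pos":[0, 0.125, 0]}, {"pos":[-0.005, 0.16, 0]}]'|sed -n 2p; python3 inch.py '[{"pos":[0, 0.035, 0]}, {"pos":[-0.005, 0.07, 0]}, {"pos":[-0.01, 0.105, 0]}, {"pos":[-0.01, 0.135, 0]}, {"pos":[-0.01, 0.155, 0]}]'|sed -n 2p;python3 inch.py '[{"pos":[0, 0.012, 0]}, {"pos":[0, 0.012, 0]}, {"pos":[0, 0.012, 0]}, {"pos":[0, 0.012, 0]}]'; python3 go.py .51 -.085 .0765 11.4
python3 - <<'E'
from h import *
i=env.capture("scene"); o=cv2.resize(i[120:290,200:400],None,fx=3.5,fy=3.5,interpolation=2); cv2.imwrite("pics/m1.png",o[:,:,::-1])
E
```

```text
position: [0.4857, 0.0807, 0.2335]
position: [0.5064, -0.0743, 0.2334]
t: 10.13
position: [0.5092, -0.0823, 0.2349]
ee_rot: [[0.98, 0.201, -0.002], [0.201, -0.98, 0.001], [-0.002, -0.001, -1.0]]
force: [0.3, 0.4, -1.8]
opening: 0.015
finger_force: 15.0
d [0.0005 0.003  0.1584] turn 0.18 pos [ 0.5092 -0.0823  0.2349] yaw 11.58 q [-18.  19.  89.   0.  72.  61.] t 10.1333
```

View pics/m1.png

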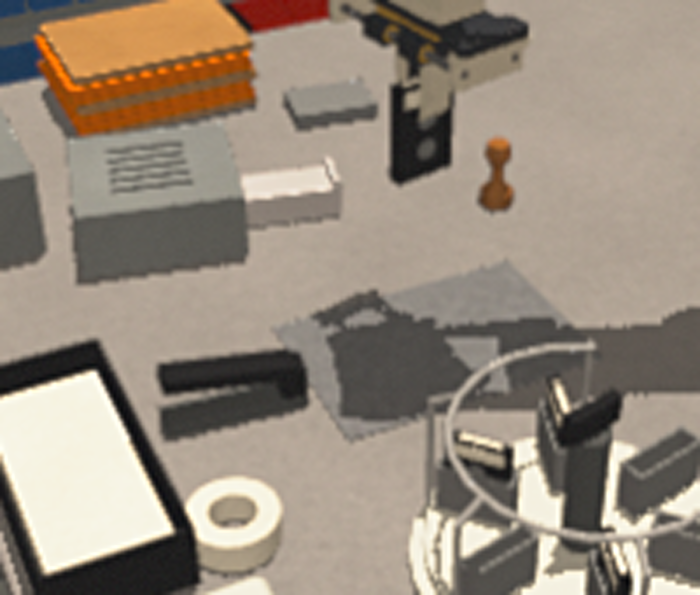

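The picture shows the cartridge hanging upright in the gripper over the robot end of the mat. Lowering it now.

```bash
python3 inch.py '[{"pos":[0, 0.003, 0.03]}, {"pos":[0, 0.003, 0.06]}, {"pos":[0, 0.003, 0.09]}, {"pos":[0, 0.003, 0.115]}, {"pos":[0, 0.003, 0.135]}]'|sed -n '2p;4p';python3 inch.py '[{"pos":[0, 0, 0.01]}, {"pos":[0, 0, 0.015]}, {"pos":[0, 0, 0.018]}, {"pos":[0, 0, 0.02]}, {"pos":[0, 0, 0.022]}]'|sed -n '2p;4p'; python3 inch.py '[{"pos":[0, 0, 0.001]}, {"pos":[0, 0, 0.002]}, {"pos":[0, 0, 0.002]}]'
```

```text
position: [0.5094, -0.0848, 0.0988]
force: [0.3, 0.2, -0.3]
position: [0.5112, -0.0864, 0.0797]
force: [0.7, 0.6, -1.3]
t: 11.27
position: [0.5105, -0.0865, 0.077]
ee_rot: [[0.98, 0.2, 0.001], [0.2, -0.98, -0.0], [0.001, 0.0, -1.0]]
force: [-0.4, -0.0, -1.4]
opening: 0.0148
finger_force: 15.0
```

```bash
python3 inch.py '[{"pos":[0, 0, 0.0015]}, {"pos":[0, 0, 0.0025]}, {"pos":[0, 0, 0.0025]}]'|sed -n '2p;4p'; python3 inch.py '[{}, {}, {}, {}]' 0.05; python3 inch.py '[{"pos":[0, 0, -0.02]}, {"pos":[0, 0, -0.05]}, {"pos":[0, 0, -0.08]}, {"pos":[0, 0, -0.08]}]'|sed -n '2p;4p'; python3 inch.py '[{"pos":[0, 0.02, 0]}, {"pos":[0, 0.05, 0]}, {"pos":[0, 0.06, 0]}, {"pos":[0, 0.06, 0]}]' 0.0 15; python3 go.py .51 -.085 .085 11.4
```

```text
position: [0.5114, -0.0865, 0.0753]
force: [1.4, 1.0, 4.7]
t: 11.85
position: [0.5102, -0.0864, 0.0741]
ee_rot: [[0.98, 0.2, -0.0], [0.2, -0.98, -0.0], [-0.0, 0.0, -1.0]]
force: [-0.1, 0.6, -0.1]
opening: 0.0372
finger_force: 0.0
position: [0.5132, -0.0873, 0.1595]
force: [1.5, -0.7, 1.0]
t: 12.52
position: [0.5226, -0.1472, 0.1538]
ee_rot: [[0.98, 0.197, 0.0], [0.197, -0.98, -0.0], [0.0, 0.001, -1.0]]
force: [-0.3, 0.4, -0.7]
opening: 0.0275
finger_force: 0.0
d [-0.     -0.0635  0.0687] turn -0.02 pos [ 0.5226 -0.1472  0.1538] yaw 11.38 q [-24.  26.  91.  -0.  62.  55.] t 12.5167
```

```bash
python3 inch.py '[{"pos":[0, 0, 0.02]}, {"pos":[0, 0, 0.04]}, {"pos":[0, 0, 0.06]}, {"pos":[0, 0, 0.066]}, {"pos":[0, 0, 0.066]}]'|sed -n '2p;4,5p'; python3 inch.py '[{"pos":[0, -0.01, 0]}, {"pos":[0, -0.02, 0]}, {"pos":[0, -0.028, 0]}, {"pos":[0, -0.032, 0]}, {"pos":[0, -0.036, 0]}]'|sed -n '2p;4p'; python3 inch.py '[{"pos":[0, -0.004, 0]}, {"pos":[0, -0.008, 0]}, {"pos":[0, -0.012, 0]}, {"pos":[0, -0.016, 0]}, {"pos":[0, -0.02, 0]}]'|sed -n '2p;4p'; python3 inch.py '[{"pos":[0, -0.004, 0]}, {"pos":[0, -0.008, 0]}, {"pos":[0, -0.012, 0]}, {"pos":[0, -0.012, 0]}, {"pos":[0, -0.012, 0]}]'|sed -n '2p;4p'; python3 inch.py '[{"pos":[0, 0.02, 0]}, {"pos":[0, 0.04, -0.03]}, {"pos":[0, 0.08, -0.06]}, {"pos":[0, 0.12, -0.1]}, {"pos":[0, 0.15, -0.11]}]' 0.092 |sed -n '2p;4p'
python3 - <<'E'
from h import *
i=env.capture("scene"); j=env.capture("top")
cv2.imwrite("pics/top2.png",j[:,:,::-1]);cv2.imwrite("pics/scene2.png",i[:,:,::-1])
o=np.hstack([cv2.resize(i[180:280,260:370],None,fx=3.6,fy=3.6,interpolation=2),cv2.resize(j[165:265,290:400],None,fx=3.6,fy=3.6,interpolation=2)])
cv2.imwrite("pics/f1.png",o[:,:,::-1])
E
```

```text
position: [0.521, -0.1438, 0.0864]
force: [-0.6, 0.6, -0.5]
opening: 0.0007
position: [0.5153, -0.109, 0.089]
force: [0.2, -0.1, 0.1]
position: [0.5111, -0.09, 0.0882]
force: [0.3, 0.0, 1.4]
position: [0.5087, -0.0784, 0.0882]
force: [0.2, 0.4, 0.1]
position: [0.5372, -0.2164, 0.1952]
force: [0.6, -0.8, -0.3]
```

View pics/f1.png

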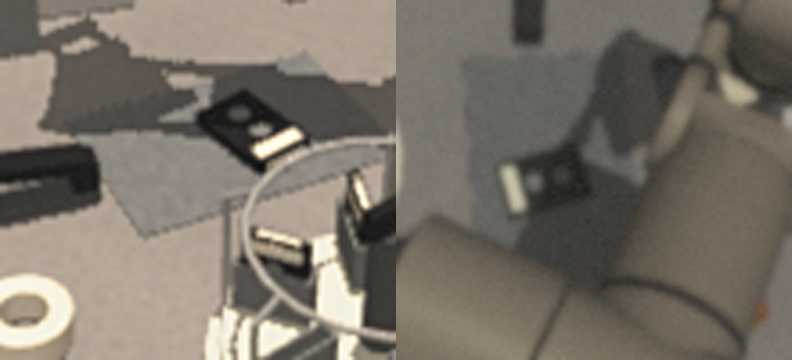

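The cartridge lies flat on the mat. The corners of its top face are roughly (500,165), (580,148), (594,198) and (510,217) in the top crop, and (248,90), (312,132), (265,160) and (197,118) in the scene crop.

```bash
python3 - <<'E'
from ov import *
from scipy.optimize import least_squares
rot=lambda t:np.array([[np.cos(t),-np.sin(t)],[np.sin(t),np.cos(t)]])
pt=np.array([(500,165),(582,147),(594,198),(510,217)])/3.6+[290,165]-.36
ps=np.array([(248,90),(312,132),(265,160),(197,118)])/3.6+[260,180]-.36
print(unproj("top",pt,.018).round(4)); print(unproj("scene",ps,.018).round(4))
T=unproj("top",pt,.018)[:,:2];S=unproj("scene",ps,.018)[:,:2]
print(T.mean(0),S.mean(0))
for n,P in (("T",T),("S",S)):
    r=cv2.minAreaRect(P.astype(np.float32)*1000); print(n,r)
A=up("top",290,165,110,100,3,"pics/top2.png");B=up("scene",260,180,110,100,4,"pics/scene2.png")
c=[.5003,-.0345];th=np.radians(101.5)
draw(A,"top",box(c,th,.095,.062,.003,.018),290,165,3,(0,0,255));draw(B,"scene",box(c,th,.095,.062,.003,.018),260,180,4,(0,0,255))
A=cv2.copyMakeBorder(A,0,100,0,0,0);cv2.imwrite("pics/f2.png",np.hstack([A,B]))
E
python3 go.py .5003 -.0345 .195 101.5
```

```text
[[ 0.4865 -0.4141  0.018 ]
 [ 0.4993 -0.5083  0.018 ]
 [ 0.4417 -0.5135  0.018 ]
 [ 0.4285 -0.4176  0.018 ]]
[[ 0.4795 -0.0777  0.018 ]
 [ 0.4578  0.005   0.018 ]
 [ 0.5152  0.0219  0.018 ]
 [ 0.5419 -0.0596  0.018 ]]
[ 0.46399669 -0.46336687] [ 0.4985928  -0.02759625]
T ((463.8720703125, -462.93194580078125), (58.00971603393555, 99.34004211425781), 7.724666118621826)
S ((498.7281494140625, -27.515670776367188), (64.99234008789062, 85.70155334472656), 16.19622039794922)
d [-0.0014 -0.1909 -0.    ] turn -90.21 pos [ 0.539  -0.2214  0.1965] yaw 11.29 q [-30.  27.  82.  -0.  70.  49.] t 14.7
```

View pics/f2.png

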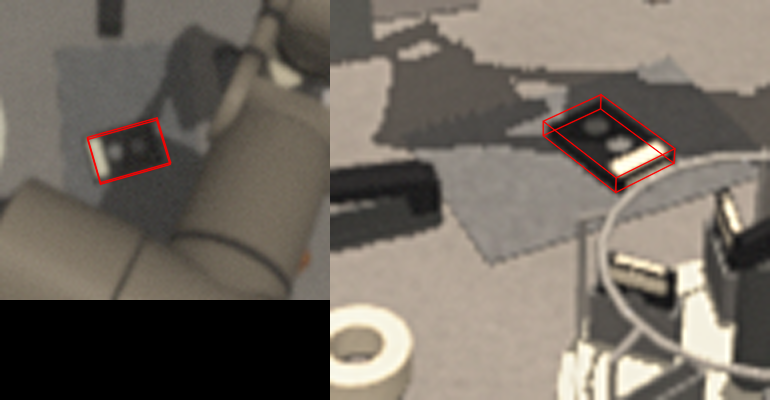

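The overlay matches the lying cartridge in both views: centre (0.500, −0.0345), length at 101.5°. I'll refine the drive pose numerically and turn for the pick.

```bash
python3 - <<'E'
from h import *
def rect(n,z,x0,x1,y0,y1):
    g=np.array([(x,y,z) for x in np.arange(x0,x1,.001) for y in np.arange(y0,y1,.001)])
    p=proj(n,g).astype(np.float32).reshape(len(np.arange(x0,x1,.001)),-1,2)
    return cv2.remap(cv2.cvtColor(cv2.imread(f"pics/{n}0.png"),cv2.COLOR_BGR2GRAY),p[...,0],p[...,1],cv2.INTER_CUBIC)
for n in("top","scene"):
  for z,th in((.035,150),(.035,165),(.045,165)):
    x0,y0=.46,-.40; m=(rect(n,z,x0,.64,y0,-.24)>th).astype(np.uint8)
    c=max(cv2.findContours(m,cv2.RETR_EXTERNAL,cv2.CHAIN_APPROX_NONE)[0],key=cv2.contourArea)
    r=cv2.minAreaRect(c); b=cv2.boxPoints(r)
    print(n,z,th,"x,y",round(x0+r[0][1]/1000,4),round(y0+r[0][0]/1000,4),r[1],r[2])
E
python3 inch.py '[{"spin":-7}, {"spin":-14}, {"spin":-21}, {"spin":-28}, {"spin":-35}]'|sed -n 2p;python3 inch.py '[{"spin":-7}, {"spin":-14}, {"spin":-21}, {"spin":-28}, {"spin":-35}]'|sed -n 2p;python3 inch.py '[{"spin":-7}, {"spin":-14}, {"spin":-20}, {"spin":-20}, {"spin":-20}]'|sed -n 2p; python3 go.py .5003 -.0345 .195 101.5
```

```text
top 0.035 150 x,y 0.5511 -0.3191 (47.51101303100586, 101.03265380859375) 11.689369201660156
top 0.035 165 x,y 0.5727 -0.3212 (39.293739318847656, 49.635406494140625) 14.67639446258545
top 0.045 165 x,y 0.5704 -0.3191 (38.805702209472656, 49.71980285644531) 14.03624439239502
scene 0.035 150 x,y 0.5495 -0.32 (179.0, 160.0) 90.0
scene 0.035 165 x,y 0.543 -0.3235 (118.0, 77.0) 90.0
scene 0.045 165 x,y 0.5485 -0.308 (117.0, 76.0) 90.0
position: [0.5363, -0.2151, 0.1918]
position: [0.5364, -0.215, 0.1918]
position: [0.5365, -0.2152, 0.192]
d [ 1.842e-01  1.000e-04 -2.900e-03] turn -0.15 pos [ 0.5365 -0.2152  0.192 ] yaw 101.35 q [-29.  27.  83.  -0.  70. -41.] t 15.95
```

```bash
python3 inch.py '[{"pos":[0.035, 0, 0]}, {"pos":[0.075, 0, 0]}, {"pos":[0.115, 0, 0]}, {"pos":[0.15, 0, 0]}, {"pos":[0.18, 0, 0]}]' 0.092|sed -n 2p; python3 inch.py '[{"pos":[0.004, 0, 0.03]}, {"pos":[0.004, 0, 0.06]}, {"pos":[0.004, 0, 0.09]}, {"pos":[0.004, 0, 0.11]}, {"pos":[0.004, 0, 0.11]}]'|sed -n 2,5p; python3 inch.py '[{}, {}]'|sed -n 5p; python3 go.py .5003 -.0345 .016 101.5
```

```text
position: [0.4996, -0.0369, 0.1923]
position: [0.4971, -0.0344, 0.0787]
ee_rot: [[-0.197, 0.98, -0.008], [0.98, 0.197, 0.002], [0.003, -0.007, -1.0]]
force: [-1.1, 0.5, -0.2]
opening: 0.0916
opening: 0.0917
d [ 0.001  -0.0004  0.0676] turn -0.05 pos [ 0.5007 -0.0354  0.0836] yaw 101.45 q [-13.  28. 102.  -0.  50. -24.] t 16.95
```

```bash
python3 inch.py '[{"pos":[0, 0, 0.025]}, {"pos":[0, 0, 0.045]}, {"pos":[0, 0, 0.058]}, {"pos":[0, 0, 0.067]}, {"pos":[0, 0, 0.067]}]'|sed -n '2p;4,5p'; python3 inch.py '[{}, {}, {}, {}, {}]' 0.05 25; python3 inch.py '[{}, {}, {}]' 0.05 25;  python3 go.py .5003 -.0345 .016 101.5
```

```text
position: [0.4999, -0.0353, 0.0153]
force: [0.0, 0.1, 0.4]
opening: 0.0919
t: 17.78
position: [0.5004, -0.0353, 0.0161]
ee_rot: [[-0.2, 0.98, 0.001], [0.98, 0.2, -0.0], [-0.001, 0.001, -1.0]]
force: [0.9, 0.5, 0.3]
opening: 0.0633
finger_force: 0.6
t: 18.03
position: [0.5005, -0.0353, 0.0161]
ee_rot: [[-0.2, 0.98, 0.002], [0.98, 0.2, -0.0], [-0.001, 0.001, -1.0]]
force: [0.1, -0.0, 5.6]
opening: 0.0619
finger_force: 25.0
d [ 0.0008 -0.      0.0001] turn 0.03 pos [ 0.5005 -0.0353  0.0161] yaw 101.53 q [-13.  34. 105.  -0.  40. -24.] t 18.0333
```

```bash
python3 inch.py '[{"pos":[0, 0, -0.02]}, {"pos":[0, 0, -0.05]}, {"pos":[0, 0, -0.08]}, {"pos":[0, 0, -0.11]}, {"pos":[0, 0, -0.11]}]'|sed -n '2p;4,6p'; python3 inch.py '[{"spin":-7}, {"spin":-14}, {"spin":-21}, {"spin":-28}, {"spin":-34}]'|sed -n 2p;python3 inch.py '[{"spin":-7}, {"spin":-14}, {"spin":-21}, {"spin":-28}, {"spin":-33}]'|sed -n 2p; python3 inch.py '[{}, {}]'|sed -n 5,6p; python3 go.py .5485 -.3185 .126 168.8
```

```text
position: [0.5026, -0.0357, 0.1305]
force: [1.8, -0.4, 0.1]
opening: 0.0619
finger_force: 25.0
position: [0.4992, -0.035, 0.1245]
position: [0.4992, -0.035, 0.1245]
opening: 0.0617
finger_force: 25.0
d [-0.1052 -0.2677 -0.0014] turn -0.42 pos [ 0.4994 -0.0351  0.1248] yaw 168.38 q [-13.  24. 100.  -0.  56. -91.] t 19.45
```

```bash
python3 inch.py '[{"pos":[-0.012, -0.03, 0]}, {"pos":[-0.026, -0.068, 0]}, {"pos":[-0.04, -0.106, 0]}, {"pos":[-0.054, -0.144, 0]}, {"pos":[-0.068, -0.18, 0]}]'|sed -n 2p; python3 inch.py '[{"pos":[-0.01, -0.03, 0]}, {"pos":[-0.022, -0.06, 0]}, {"pos":[-0.03, -0.08, 0]}, {"pos":[-0.034, -0.088, 0]}, {"pos":[-0.034, -0.088, 0]}]'|sed -n '2p;4,6p'; python3 inch.py '[{}, {}]'|sed -n 4p; python3 go.py .5456 -.3179 .066 168.8
```

```text
position: [0.5305, -0.227, 0.1251]
position: [0.5463, -0.3199, 0.1246]
force: [-0.1, 0.6, -1.1]
opening: 0.0615
finger_force: 25.0
force: [0.3, 0.3, -2.1]
d [ 0.0004 -0.0017  0.0591] turn -0.25 pos [ 0.5464 -0.3164  0.1251] yaw 168.55 q [ -37.   36.   78.    0.   66. -116.] t 20.45
```

```bash
python3 inch.py '[{"pos":[0, -0.002, 0.02], "spin":-0.3}, {"pos":[0, -0.002, 0.04], "spin":-0.3}, {"pos":[0, -0.002, 0.054], "spin":-0.3}, {"pos":[0, -0.002, 0.059], "spin":-0.3}, {"pos":[0, -0.002, 0.059], "spin":-0.3}]'|sed -n '2p;4p'; python3 inch.py '[{}, {}, {}]'|sed -n '2p;4p';python3 inch.py '[{"pos":[-0.001, 0, 0]}, {"pos":[-0.002, 0, 0]}, {"pos":[-0.002, 0, 0]}]'|sed -n '2p;4p';python3 inch.py '[{"pos":[-0.001, 0, 0]}, {"pos":[-0.002, 0, 0]}, {"pos":[-0.002, 0, 0]}]'|sed -n '2p;4p'
```

```text
position: [0.5457, -0.3182, 0.0653]
force: [-0.9, 0.6, -0.8]
position: [0.5468, -0.3202, 0.0678]
force: [-0.2, 0.3, -1.3]
position: [0.5485, -0.3207, 0.0669]
force: [0.1, -0.1, -1.7]
position: [0.5503, -0.3209, 0.0665]
force: [0.9, 0.1, -1.1]
```

```bash
python3 inch.py '[{"pos":[-0.001, 0, 0]}, {"pos":[-0.002, 0, 0]}, {"pos":[-0.002, 0, 0]}]'|sed -n '2p;4p';python3 inch.py '[{"pos":[-0.001, 0, 0]}, {"pos":[-0.0015, 0, 0]}, {"pos":[-0.0015, 0, 0]}]'|sed -n '2p;4p'; python3 inch.py '[{"pos":[-0.001, 0, 0]}, {"pos":[-0.0015, 0, 0]}, {"pos":[-0.0015, 0, 0]}]'|sed -n '2p;4p'; python3 go.py .5515 -.319 .066 168.8
```

```text
position: [0.5523, -0.3213, 0.0665]
force: [0.5, -0.6, -2.3]
position: [0.5537, -0.3216, 0.0665]
force: [-0.7, -0.0, -0.6]
position: [0.5551, -0.3218, 0.0665]
force: [0.1, 0.8, -0.8]
d [0.0041 0.0021 0.0005] turn 0.04 pos [ 0.5551 -0.3218  0.0665] yaw 168.84 q [ -37.   41.   79.   -0.   60. -116.] t 22.3667
```

```bash
python3 inch.py '[{"pos":[-0.001, 0, 0]}, {"pos":[-0.0015, 0, 0]}, {"pos":[-0.0015, 0, 0]}]'|sed -n '2p;4p';python3 inch.py '[{"pos":[-0.001, 0, 0]}, {"pos":[-0.0015, 0, 0]}, {"pos":[-0.0015, 0, 0]}]'|sed -n '2p;4p'; python3 inch.py '[{"pos":[-0.001, 0, 0]}, {"pos":[-0.0015, 0, 0]}, {"pos":[-0.0015, 0, 0]}]'|sed -n '2p;4p'
```

```text
position: [0.5566, -0.3221, 0.0665]
force: [-0.2, 0.8, -1.7]
position: [0.5581, -0.3224, 0.0665]
force: [-0.2, 0.5, -1.5]
position: [0.5596, -0.3227, 0.0665]
force: [-0.1, 0.2, -1.0]
```

```bash
python3 inch.py '[{"pos":[-0.001, 0, 0]}, {"pos":[-0.0015, 0, 0]}, {"pos":[-0.0015, 0, 0]}]'|sed -n '2p;4p';python3 inch.py '[{"pos":[-0.001, 0, 0]}, {"pos":[-0.0015, 0, 0]}, {"pos":[-0.0015, 0, 0]}]'|sed -n '2p;4p'; python3 go.py .5515 -.319 .066 168.8
```

```text
position: [0.561, -0.323, 0.0665]
force: [-0.9, 0.3, -1.4]
position: [0.5625, -0.3233, 0.0665]
force: [-0.2, 0.7, -1.1]
d [0.0116 0.0021 0.0005] turn 0.04 pos [ 0.5625 -0.3233  0.0665] yaw 168.84 q [ -37.   42.   78.   -0.   61. -115.] t 23.6167
```

```bash
python3 inch.py '[{"pos":[-0.001, 0, 0]}, {"pos":[-0.0015, 0, 0]}, {"pos":[-0.0015, 0, 0]}]'|sed -n '2p;4p';python3 inch.py '[{"pos":[-0.001, 0, 0]}, {"pos":[-0.0015, 0, 0]}, {"pos":[-0.0015, 0, 0]}]'|sed -n '2p;4p';  python3 - <<'E'
from h import *
pt=np.array([(500,165),(582,147),(594,198),(510,217)])/3.6+[290-110,165]-.36
print(unproj("top",pt,.018).mean(0))
cv2.imwrite("pics/scene3.png",env.capture("scene")[:,:,::-1])
b=cv2.cvtColor(cv2.imread("pics/scene3.png"),cv2.COLOR_BGR2GRAY)
# profile along the drive x axis through the cart's camera-side top edge region: z=.053+.0075 side, world points
u=np.array([np.cos(np.radians(-11.2)),np.sin(np.radians(-11.2))]);v=np.array([-u[1],u[0]])
o=env.get_obs()['position'][:2]
for lat,z in((.028,.0685),(.022,.0685),(.031,.061)):
    s=np.arange(-.07,.07,.004); P=[np.r_[o+u*k+v*lat,z] for k in s]
    p=proj("scene",P).astype(np.float32); print(lat,[int(x) for x in cv2.remap(b,p[None,:,0],p[None,:,1],1)[0]])
E
```

```text
position: [0.5638, -0.3235, 0.0664]
force: [0.2, -0.1, -1.6]
position: [0.5639, -0.3235, 0.0663]
force: [-7.1, 1.3, 1.3]
[ 0.49829392 -0.03027449  0.018     ]
0.028 [165, 164, 176, 202, 161, 71, 52, 55, 50, 41, 25, 24, 26, 35, 73, 119, 138, 137, 137, 136, 116, 48, 22, 27, 30, 27, 28, 40, 70, 83, 82, 82, 82, 81, 80]
0.022 [164, 163, 173, 190, 143, 76, 120, 126, 111, 86, 31, 22, 25, 42, 87, 129, 137, 136, 137, 135, 103, 40, 25, 27, 26, 27, 28, 40, 66, 81, 82, 81, 81, 80, 79]
0.031 [163, 163, 180, 213, 164, 62, 37, 32, 30, 33, 35, 38, 38, 35, 54, 101, 127, 127, 127, 124, 110, 61, 34, 35, 41, 40, 42, 51, 74, 82, 82, 82, 81, 81, 82]
```

Contact with the drive's face: 7 N at x = 0.5639. I'll back off 3 mm from the face and lower it.

```bash
python3 inch.py '[{"pos":[0.0025, 0.001, 0]}, {"pos":[0.0045, 0.002, 0]}, {"pos":[0.0045, 0.002, 0]}, {"pos":[0.0045, 0.002, 0]}]'|sed -n '2p;4p'; python3 inch.py '[{"pos":[0, 0, 0.004]}, {"pos":[0, 0, 0.008]}, {"pos":[0, 0, 0.01]}, {"pos":[0, 0, 0.01]}]'|sed -n '2p;4p'; python3 inch.py '[{"pos":[0, 0, 0.002]}, {"pos":[0, 0, 0.004]}, {"pos":[0, 0, 0.005]}, {"pos":[0, 0, 0.005]}]'|sed -n '2p;4p'; python3 go.py .5609 -.3209 .0481 168.8
```

```text
position: [0.5615, -0.3209, 0.0666]
force: [-0.2, 0.0, -1.0]
position: [0.5609, -0.3207, 0.0555]
force: [-0.7, 0.9, -0.6]
position: [0.5612, -0.3209, 0.0512]
force: [0.2, 0.0, -2.2]
d [ 0.0003 -0.      0.0031] turn 0.04 pos [ 0.5612 -0.3209  0.0512] yaw 168.84 q [ -37.   43.   79.   -0.   59. -115.] t 25.1667
```

```bash
python3 inch.py '[{"pos":[0, 0, 0.001]}, {"pos":[0, 0, 0.002]}, {"pos":[0, 0, 0.0025]}, {"pos":[0, 0, 0.0025]}]'|sed -n '2p;4p'; python3 inch.py '[{"pos":[0, 0, 0.0005]}, {"pos":[0, 0, 0.001]}, {"pos":[0, 0, 0.001]}]'|sed -n '2p;4,6p'
```

```text
position: [0.5612, -0.321, 0.0489]
force: [0.1, 0.7, -1.3]
position: [0.5613, -0.321, 0.0482]
force: [0.1, -0.4, 0.3]
opening: 0.0619
finger_force: 25.0
```

```bash
python3 inch.py '[{"pos":[0, 0, 0.0005]}, {"pos":[0, 0, 0.001]}, {"pos":[0, 0, 0.001]}]'|sed -n '2p;4,6p'; python3 inch.py '[{}, {}, {}, {}, {}]' 0.09|sed -n '2p;4,6p'; python3 inch.py '[{"pos":[0, 0, -0.01]}, {"pos":[0, 0, -0.03]}, {"pos":[0, 0, -0.06]}, {"pos":[0, 0, -0.1]}, {"pos":[0, 0, -0.12]}]'|sed -n '2p;4,6p'; python3 inch.py '[{"pos":[0.03, 0.03, 0]}, {"pos":[0.06, 0.06, 0]}, {"pos":[0.09, 0.09, 0]}, {"pos":[0.12, 0.12, 0]}, {"pos":[0.14, 0.14, 0]}]'|sed -n '2p;4,6p'; python3 inch.py '[{}, {}]'|sed -n '1,2p'
python3 - <<'E'
from h import *
for n in("top","scene"): cv2.imwrite(f"pics/{n}4.png",env.capture(n)[:,:,::-1])
u=np.array([np.cos(np.radians(-11.2)),np.sin(np.radians(-11.2))]);v=np.array([-u[1],u[0]]);C=np.array([.5515,-.319])
for n in("top","scene"):
  b=cv2.cvtColor(cv2.imread(f"pics/{n}4.png"),cv2.COLOR_BGR2GRAY)
  s=np.arange(-.07,.071,.004); 
  for d,e,off in((u,v,0.015),(v,u,-.02),(v,u,.025)):
    p=proj(n,[np.r_[C+d*k+e*off,.05] for k in s]).astype(np.float32)
    print(n,off,[int(x) for x in cv2.remap(b,p[None,:,0],p[None,:,1],1)[0]])
E
```

```text
position: [0.5614, -0.321, 0.0481]
force: [-2.9, 1.0, 7.1]
opening: 0.0619
finger_force: 25.0
position: [0.5613, -0.321, 0.0468]
force: [0.3, -0.1, -0.0]
opening: 0.0884
finger_force: 0.0
position: [0.5625, -0.3218, 0.1723]
force: [1.0, -0.9, 0.1]
opening: 0.0901
finger_force: 0.0
position: [0.4489, -0.1541, 0.1676]
force: [0.8, 0.7, 0.8]
opening: 0.0901
finger_force: 0.0
t: 27.42
position: [0.4509, -0.1557, 0.1682]
top 0.015 [111, 116, 122, 126, 128, 130, 130, 126, 122, 117, 112, 106, 101, 97, 92, 89, 85, 80, 75, 68, 59, 53, 50, 51, 49, 46, 47, 46, 46, 48, 48, 53, 68, 90, 104, 111]
top -0.02 [117, 115, 116, 118, 120, 117, 119, 118, 114, 104, 86, 78, 79, 80, 79, 76, 86, 101, 110, 114, 111, 103, 91, 94, 105, 113, 116, 117, 118, 118, 120, 121, 121, 121, 124, 121]
top 0.025 [116, 116, 115, 117, 117, 116, 117, 117, 112, 98, 75, 59, 49, 49, 59, 77, 93, 101, 98, 83, 66, 53, 45, 44, 47, 51, 61, 70, 83, 101, 113, 114, 110, 108, 106, 99]
scene 0.015 [168, 167, 165, 165, 176, 209, 205, 159, 223, 249, 248, 228, 103, 38, 40, 45, 46, 45, 43, 43, 43, 43, 43, 44, 45, 43, 43, 43, 44, 59, 116, 155, 156, 153, 152, 153]
scene -0.02 [166, 166, 167, 167, 168, 168, 169, 160, 147, 116, 79, 68, 73, 80, 76, 75, 84, 87, 75, 58, 52, 62, 63, 52, 39, 32, 26, 25, 39, 60, 87, 111, 125, 131, 128, 127]
scene 0.025 [165, 165, 165, 166, 166, 166, 166, 165, 147, 126, 85, 49, 57, 72, 103, 129, 139, 140, 122, 98, 64, 46, 42, 41, 40, 33, 27, 28, 35, 59, 86, 115, 128, 131, 129, 127]
```

The numeric profiles put the cartridge between the lip and the face, centred laterally to within about 2 mm, and the hand is clear. Handing in.

```bash
python3 -c "
from station import env
print(env.close_job())"
```

```text
the job is handed in; nothing more can be done
None
```

The job is handed in, but the judge returned no verdict: my last images show the large cartridge released on the tray between lip and face, centred to about 2 mm sideways, after the carousel turn, lift-out and lay-down on the mat, at about 27 s of the 72 s allowed.

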